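Spring check on the run-out laser's tilt plate

ROBOT

A 6-joint arm with a two-finger parallel gripper is mounted at the origin on the work surface. World frame = base frame: x ahead of the robot, y to its left, z up, the work surface at z = 0. Lengths are in mm, angles in rad, forces in N, time in s.
With the tool pointing down it reaches from about 275 to 750 mm from the base axis. Payload 10.2 kg.
Tool frame: the origin (TCP) lies at the very end of the fingers, on their centre line; the grasp point (between the pads) lies 19 mm behind it; x points along the fingers, y is the direction in which the jaws open and shut, and the axes are right-handed (so a half turn about x gives the same grasp; the last joint's range is limited). The gripper opens to 85 mm and grips with 20 to 120 N. Pads are 22 mm wide; open, the fingers measure 114 mm over their backs; the gripper's body (76 mm by 85 mm) begins 54 mm behind the grasp point. The pads swing forward as they close: fully open they stand 13 mm farther back than shut.
Start: joints at [-0.223, 0.313, 1.498, -0, 1.331, -0.223], TCP at [525.006, -0.013, 231.294] pointing down, gripper open.
Joint ranges: [-2.94, 2.94], [-0.97, 2.17], [0.19, 2.56], [-1.23, 4.37], [0.02, 3.11], [-2.88, 2.88]. Speed limits (rad/s): [2.39, 2.39, 3.01, 3.14, 3.14, 3.14].

INTERFACE

Orientations are given as a unit quaternion [w, x, y, z].
In Python, from rig import ctrl, viewer, finish_job gives the robot as it stands.
- The arm moves only by the tool carry_out, never from a script. Its argument "targets" is a list of rows, each an object of numbers: "x", "y", "z": the shift along the world's x, y, z in m; "ax", "ay", "az": the turn, a rotation vector about the world's x, y, z in rad; "hand": the opening, from -1 (shut) to 1 (fully open). A call has 1 to 5 rows; each row is the pose to reach, as a shift and turn from the pose commanded when the call began; what a row does not reach only later rows make up. A row lasts 1/8 s, in which the tool goes at most 62.5 mm and 10.7 degrees, less where a joint would pass 70% of its speed; a pose out of reach is approached as far as the arm can. A call with a gripper value outside its range is refused whole. The fingers move at their own pace and stop on an object; "grip_force" is the grip in N (left out, the last holds). Time passes only in rows, so rows that repeat a pose let the fingers close. It gives the time, the measured TCP pose, the force and the opening at its end, in the units of the state.
- ctrl.sense(): the state, without advancing time (a new reading comes with each control period).
- viewer.capture(name): name is "scene" or "side" or "wrist"; returns the picture (480x640x3 uint8, blue, green, red); there is no depth.
- viewer.camera_info(name): a dict with "fx", "fy", "cx", "cy" (pixels), "R" (3x3) and "t" (3): a world point X has camera coordinates R X + t. Camera axes: x right, y down, z forward; pixel columns grow to the right and rows downward; lengths in mm; the calibration is good to about 2 mm. The wrist camera is an equidistant fisheye: a pixel r from the principal point sees the ray r / f radians off the axis. A picture is of the moment at which its call begins: read the wrist's pose just before it. camera_info takes no time and is no camera call; for the wrist camera it gives the pose at the moment of the call.
- finish_job(): hands the job in, once; it reports no verdict.
The state is a dict: "time_s": time; "joints": joint angles; "dq": joint speeds; "tau": joint torques, N m; "eef_pos": TCP position; "ee_rot": TCP orientation; "force": force on the tool from outside, world axes, zero at the start; "wrist_torque": the same for the moment, N m; "grip_width": opening from 0.0 (shut) to 1.0 (fully open).
Only numpy, scipy, OpenCV 4.12 (cv2) and the standard library are available. Lean on these libraries where they do the work, as an engineer would, in place of code of your own. Each camera call takes 0.05 s, during which the arm holds its last target. There are 200 camera calls.

TASK

Check the spring of the run-out laser's tilt plate: with the fingertips press straight down on the bare plate corner above the pointer until the pointer is level with the brass index clip, not past it, and hold it there for a full second. Then let the corner rise slowly under the fingers (it must not snap up) until it is fully home, and move clear. Nothing is gripped or lifted: do not dip the plate's other sprung corner, keep off the laser, pointer and index clip, and leave everything else on the bench where it is.

Things in the scene. Friction and masses are not known exactly. Their poses are not given: they have to be found in the camera images.
- tilt_mount: Fixed laser mount. Origin: centre of the underside of its 130 mm square foot, on the bench; z up. A riser carries two L-shaped 10 mm plates 24 mm apart: the lower fixed, the upper (aluminium, top at z 91 mm) tilts. In this frame the upper one covers x 15..65, y -65..65 and x -65..15, y -65..0 mm. It rides on a ball at (45,-45) and on coil springs round screws at (45,8) and (-50,-45).
- screw_head (a point): Top centre of the fixed shoulder-screw head nearest the corner to be pressed, at (45, 8, 97.5) mm in the mount's frame; 15 mm across. The head stays while the plate sinks.
- scale_top (a point): Top centre of the upright white scale plate at the mount's +y end, at (36, 132, 100) mm in the mount's frame: 42 mm wide along y, 3 mm thick, ruled on its +x face, fixed to a tongue of the foot.
- press_corner (a point): Point on the tilt plate's top face in the middle of the bare corner to be pressed, (45, 47, 91) mm in the mount's frame at rest, 92 mm from the tilt axis; it sinks with the plate. The bare top face reaches 20 mm from it to mount +x, 30 mm to -x, 18 mm to +y and 31 mm to -y (screw head).
- tilt_plate (a joint): Tilt of the plate, rad, about the line along mount x through the ball (y -45, z 72 mm). 0 = home (held up by the spring against the screw heads), grows as the corner is pressed down, stop at 0.20. About 4 N at the corner starts it, 0.16 rad takes about 10 N. It springs back by itself.
- other_corner (a joint): Tilt of the same plate about the mount's y axis through the ball, rad: 0 = home, grows if the other sprung corner (mount -x, -y, beside the laser) is pressed down. It should stay below 0.04.
- pointer_tip (a point): Tip of the dark steel pointer blade, 3 mm thick and 5 mm high, which is screwed to the edge of the plate at the pressed corner and reaches out along mount +y in front of the scale. At rest at (45, 125, 78.5) mm in the mount's frame, 170 mm from the tilt axis, so it sinks about 1.85 times as far as the press point.
- index_tip (a point): Tip of the brass index clip, whose small blade points at the pointer's tip from the other side (mount +y, 3 mm away). The clip (13 x 21 x 13 mm) is held by friction on the outer edge of the scale; it stands 16 to 27 mm below the pointer's rest height, at a different height at every start. Level means equal height of the two tips.
- laser: The aluminium line laser, clamped on the plate; barrel along mount y at x -15, y -102..22 mm, top at z 126 mm (origin at the plate's ball: mount (45,-45,72) mm). Not to be touched.
- pointer: The pointer blade (origin at the plate's ball). Not to be touched.
- nipple_jar: Loose small glass jar with a steel lid, 44 mm across, 55 mm high, standing by the mount between riser and scale. Leave alone.
- spoke_wrench: Loose steel spanner, 130 mm long, lying beyond the mount. Leave alone.
- brush: Loose brush, 190 mm long, lying on the robot's side of the mount. Leave alone.
- spinner: Loose two-eared steel wheel spinner nut, 84 mm across, 146 mm over the ears, 30 mm high. Leave alone.
- polish_tin: Loose round green polish tin, 72 mm across, 75 mm high. Leave alone.
- mallet: Loose rubber mallet, 240 mm long, lying. Leave alone.
- bowl: Loose yellow plastic bowl, 110 mm across, 45 mm high. Leave alone.

How it is judged:
By the outcome, as a careful person would: the job done as asked, in the order asked, and still so for the second after the job is handed in, with the robot touching nothing.
It also fails if it takes over 40 s, if anything falls off the work surface, if the arm or the gripper's body presses on something with over 40 N, if the wrist force passes 120 N, or if a joint passes its speed limit or range.

## Working session

There is one attempt and no reset: what is moved stays moved. The work goes in short steps, Python scripts to look and compute and a tool call to move; the robot and the scene stay as the last step left them, time stands still between calls to the robot, and variables do not carry over. Pictures are saved under pics/ and viewed, about 8 in all and at most 12, crops included, and the job is handed in when it is done.

Besides the shell and the picture viewer there is one more tool, called after "Request:" as name([rows], argument=value, ...), one row to a line, values as JSON. carry_out: Moves the arm, as the interface text tells. Its arguments: {"type":"object","properties":{"targets":{"type":"array"},"grip_force":{"type":"number"}},"required":["targets"]}

```bash
ls; mkdir -p pics
python3 - <<'E'
from rig import ctrl, viewer
import cv2
print(ctrl.sense())
for n in ("scene","side","wrist"):
    i=viewer.camera_info(n); print(n,i)
    cv2.imwrite(f"pics/{n}0.png",viewer.capture(n))
E
```

```text
pics
{'time_s': 0.0, 'joints': array([-2.23384484e-01,  3.13471328e-01,  1.49842645e+00, -8.74119300e-06,
        1.33101356e+00, -2.23398141e-01]), 'dq': array([ 7.99977699e-04,  9.67694877e-04, -3.01974866e-05, -3.06759642e-04,
       -1.55244283e-04,  5.51773541e-04]), 'tau': array([-5.78409599e-04, -4.12261176e+01, -2.59742296e+01, -3.58453699e-04,
        4.11797926e-03, -1.23038126e-05]), 'eef_pos': array([5.24743806e+02, 5.19584290e-02, 2.30728172e+02]), 'ee_rot': array([ 0.49961091,  0.49974497,  0.50039674, -0.50024694]), 'force': array([-0.81643093, -0.20579929, -0.73141255]), 'wrist_torque': array([0.00968612, 0.00227006, 0.02022436]), 'grip_width': 0.9977497609590155}
scene {'fx': 445.28254814132265, 'fy': 445.28254814132265, 'cx': 322.22229152605183, 'cy': 247.91316648222266, 'R': array([[-0.75675101,  0.65363968,  0.00911419],
       [ 0.38469335,  0.45656452, -0.80222183],
       [-0.52852524, -0.60357602, -0.5969565 ]]), 't': array([ 391.54426426, -158.01818559, 1201.20405895])}
side {'fx': 440.00627747958043, 'fy': 440.00627747958043, 'cx': 314.72442645156775, 'cy': 245.33663228559044, 'R': array([[ 0.98805144, -0.15201104,  0.02543617],
       [-0.05437563, -0.49823206, -0.86533699],
       [ 0.14421389,  0.85361435, -0.5005446 ]]), 't': array([-520.51711636,  134.08697151,  909.95841208])}
wrist {'fx': 371.64829954431775, 'fy': 371.64829954431775, 'cx': 316.2004266845051, 'cy': 239.44151374921034, 'R': array([[ 9.99999654e-01,  9.53208230e-05, -8.26609309e-04],
       [ 3.30981311e-04, -9.57011417e-01,  2.90050061e-01],
       [-7.63426736e-04, -2.90050234e-01, -9.57011117e-01]]), 't': array([-525.34183676,  -37.14581293,  378.68641014])}
```

View pics/scene0.png

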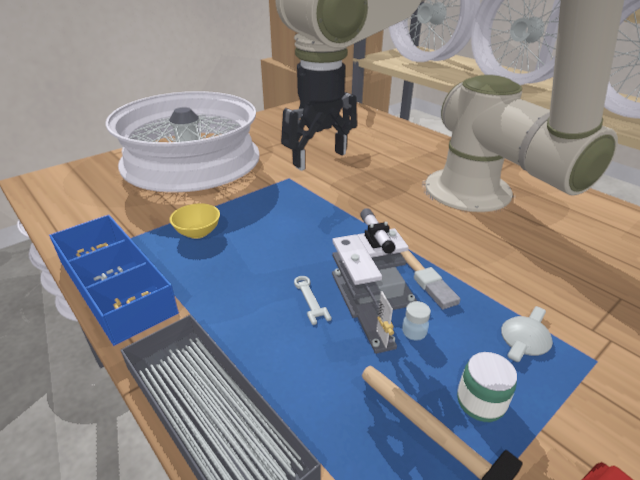

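View pics/side0.png

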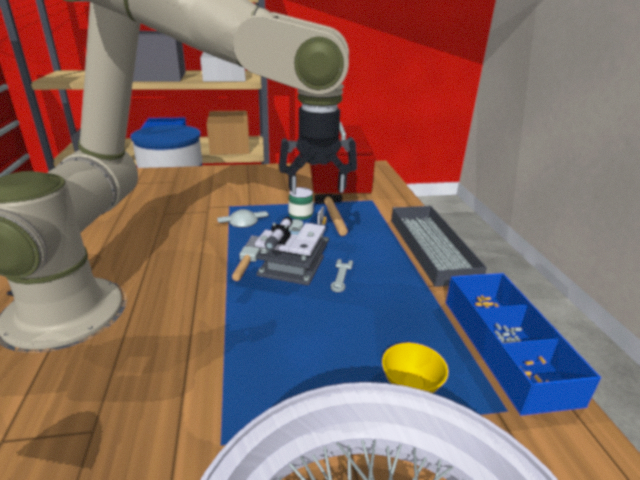

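Run:
```python
import cv2
s=cv2.imread("pics/scene0.png")[195:360,310:440]
w=cv2.imread("pics/wrist0.png")
s=cv2.resize(s,None,fx=3.6,fy=3.6,interpolation=cv2.INTER_CUBIC)
cv2.imwrite("pics/c0.png",s)
```

```text
(no output)
```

View pics/c0.png

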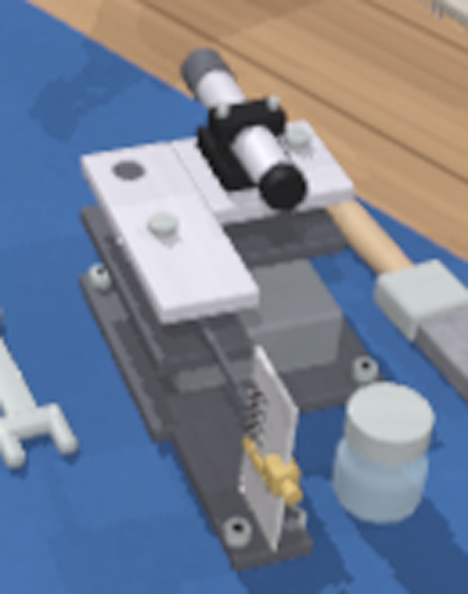

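View pics/wrist0.png

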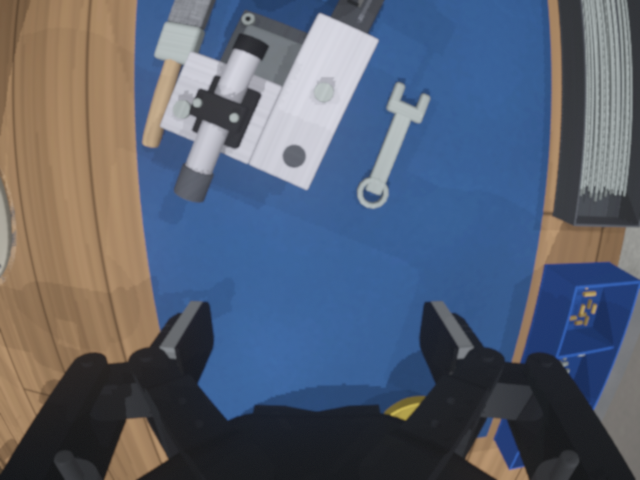

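```bash
cat > h.py <<'E'
import numpy as np, cv2
from scipy.optimize import least_squares
def proj(c,X,fish):
    p=np.atleast_2d(X)@c["R"].T+c["t"]
    if fish:
        r=np.hypot(p[:,0],p[:,1]); k=np.arctan2(r,p[:,2])/r
    else: k=1/p[:,2]
    return np.c_[c["cx"]+c["fx"]*k*p[:,0], c["cy"]+c["fy"]*k*p[:,1]]
def m2w(q,P):
    c,s=np.cos(q[2]),np.sin(q[2]); P=np.atleast_2d(P)
    return P@np.array([[c,s,0],[-s,c,0],[0,0,1]])+[q[0],q[1],0]
def ray(c,uv,fish=True):
    d=(np.array(uv)-[c["cx"],c["cy"]])/c["fx"]; r=np.hypot(*d)
    v=np.array([*(d/r*np.sin(r)),np.cos(r)]) if fish else np.array([*d,1.])
    return -c["R"].T@c["t"], c["R"].T@(v/np.linalg.norm(v))
E
python3 - <<'E'
from h import *
from rig import viewer
M=[(45,8,97.5),(45,-45,91),(65,-65,91),(65,65,91),(15,65,91),(-50,-45,97.5),(36,111,100),(36,153,100)]
S=np.array([(162,222),(128,170),(82,158),(163,312),(257,297),(298,133),(260,347),(297,408)])/3.6+[310,195]
W=np.array([(324,90),(294,156),(308,188),(378,42),(320,14),(181,107)])
cs,cw=viewer.camera_info("scene"),viewer.camera_info("wrist")
f=lambda q:np.r_[(proj(cs,m2w(q,M),0)-S).ravel(),(proj(cw,m2w(q,M[:6]),1)-W).ravel()]
r=least_squares(f,[450,200,-.45],loss='soft_l1');print(r.x);print(f(r.x).reshape(-1,2).round(1))
for only in (0,1):
  g=(lambda q:f(q)[:16]) if only==0 else (lambda q:f(q)[16:])
  print(least_squares(g,r.x).x)
q=r.x
for n,P in dict(press=(45,47,91),tip=(45,125,78.5),scale=(36,132,100)).items(): print(n,m2w(q,P))
print("camera pos",-cw["R"].T@cw["t"])
E
```

```text
[ 4.86768236e+02  1.15357234e+02 -4.31715556e-01]
[[-0.2 -0.2]
 [-0.3  0.5]
 [-0.7 -0.5]
 [-0.6 -0.4]
 [ 0.7 -1.3]
 [-0.8  0.4]
 [-0.9  0.5]
 [-0.9  1.3]
 [-0.2  0.5]
 [ 0.1 -1.2]
 [-0.8  1.2]
 [ 1.5 -4.1]
 [-1.  -3.3]
 [-0.4  0.7]]
[ 4.85999573e+02  1.15626497e+02 -4.29501074e-01]
[ 4.87010085e+02  1.14783151e+02 -4.39780732e-01]
press [[547.30564191 139.21561814  91.        ]]
tip [[579.94314839 210.05905941  78.5       ]]
scale [[574.69791216 220.18267027 100.        ]]
camera pos [525.6576971   74.33581526 372.82428571]
```

Request:
carry_out([
  {"x": 0.02, "y": 0.04, "z": 0, "az": -0.18, "hand": -1},
  {"x": 0.04, "y": 0.08, "z": 0, "az": -0.36, "hand": -1},
  {"x": 0.06, "y": 0.12, "z": 0, "az": -0.54, "hand": -1},
  {"x": 0.08, "y": 0.16, "z": 0, "az": -0.72, "hand": -1},
  {"x": 0.1, "y": 0.19, "z": 0, "az": -0.9, "hand": -1},
])

```text
invalid input at $.targets[0]: expected keys x, y, z, ax, ay, az, hand
```

Request:
carry_out([
  {"az": -0.18, "hand": -1},
  {"az": -0.36, "hand": -1},
  {"az": -0.54, "hand": -1},
  {"az": -0.72, "hand": -1},
  {"az": -0.9, "hand": -1},
])

```text
invalid input at $.targets[0]: expected keys x, y, z, ax, ay, az, hand
```

Request:
carry_out([
  {"az": -0.18, "hand": -1},
  {"az": -0.2, "hand": -1},
  {"az": -0.2, "hand": -1},
])

```text
invalid input at $.targets[0]: expected keys x, y, z, ax, ay, az, hand
```

Request:
carry_out([
  {"ax": 0.06, "ay": 0.13, "z": -0.03, "hand": -1},
  {"ax": 0.12, "ay": 0.26, "z": -0.06, "hand": -1},
  {"ax": 0.18, "ay": 0.39, "z": -0.1, "hand": -1},
  {"ax": 0.18, "ay": 0.39, "z": -0.11, "hand": -1},
  {"ax": 0.18, "ay": 0.39, "z": -0.11, "hand": -1},
])

```text
invalid input at $.targets[0]: expected keys x, y, z, ax, ay, az, hand
```

Run:
```python
from h import *
from rig import viewer,ctrl
import pickle
c=viewer.camera_info("wrist"); im=viewer.capture("wrist"); pickle.dump(c,open("c1.pkl","wb"))
cv2.imwrite("pics/w1.png",im)
s=ctrl.sense(); print(s["time_s"],s["eef_pos"],s["joints"],s["force"])
q=[486.8,115.4,-.4317]
P=proj(c,m2w(q,[(45,125,78.5),(36,111,100),(36,153,100),(45,128,57)]),1);print(P, -c["R"].T@c["t"])
u,v=P[0].astype(int); u0=max(0,u-80);v0=max(0,v-60)
print(u0,v0)
cv2.imwrite("pics/w1c.png",cv2.resize(im[v0:v0+120,u0:u0+160],None,fx=5,fy=5,interpolation=cv2.INTER_CUBIC))
```

```text
0.2 [5.24873364e+02 1.17943619e-02 2.30979647e+02] [-2.23415519e-01  3.13232109e-01  1.49808363e+00  1.31126475e-05
  1.33099126e+00 -2.23404464e-01] [-0.101861    0.29015779  0.98316252]
[[383.89471641 -27.88632779]
 [370.5728791  -29.92174061]
 [391.58856802 -68.35066894]
 [381.05319553 -21.11909735]] [525.6576971   74.33581526 372.82428571]
303 0
```

View pics/w1c.png

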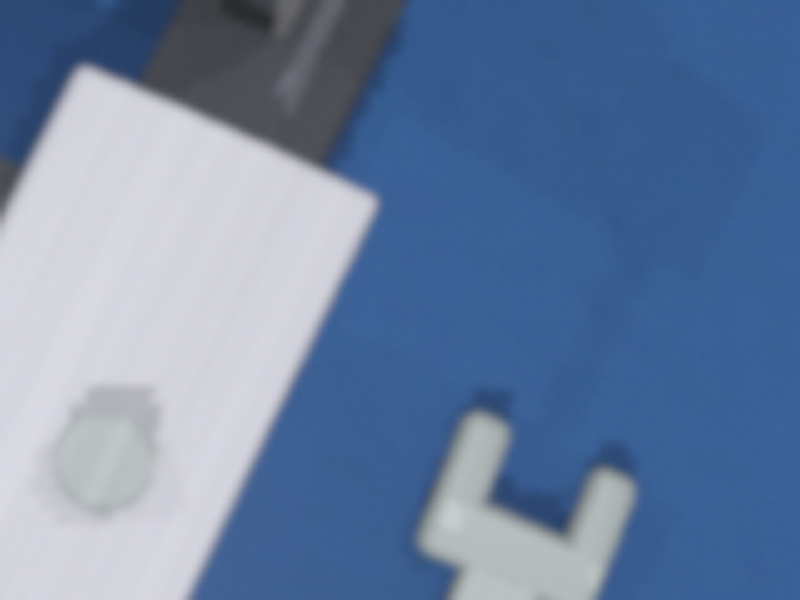

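All keys are required, so nothing moved. The picture is still the start view, with the plate corner at (378,41). I'm sending the moves again with full rows.

Request:
carry_out([
  {"x": 0.02, "y": 0.04, "z": 0, "ax": 0, "ay": 0, "az": -0.18, "hand": -1},
  {"x": 0.04, "y": 0.08, "z": 0, "ax": 0, "ay": 0, "az": -0.36, "hand": -1},
  {"x": 0.06, "y": 0.12, "z": 0, "ax": 0, "ay": 0, "az": -0.54, "hand": -1},
  {"x": 0.08, "y": 0.16, "z": 0, "ax": 0, "ay": 0, "az": -0.72, "hand": -1},
  {"x": 0.1, "y": 0.19, "z": 0, "ax": 0, "ay": 0, "az": -0.9, "hand": -1},
])

```text
time_s: 0.82
eef_pos: [625.3, 191.7, 231.0]
ee_rot: [-0.231, -0.668, -0.231, 0.668]
force: [0.2, -1.2, 0.7]
grip_width: -0.001
```

Request:
carry_out([
  {"x": 0, "y": 0, "z": 0, "ax": 0, "ay": 0, "az": -0.18, "hand": -1},
  {"x": 0, "y": 0, "z": 0, "ax": 0, "ay": 0, "az": -0.36, "hand": -1},
  {"x": 0, "y": 0, "z": 0, "ax": 0, "ay": 0, "az": -0.54, "hand": -1},
  {"x": 0, "y": 0, "z": 0, "ax": 0, "ay": 0, "az": -0.72, "hand": -1},
  {"x": 0, "y": 0, "z": 0, "ax": 0, "ay": 0, "az": -0.9, "hand": -1},
])

```text
time_s: 1.45
eef_pos: [624.9, 190.0, 231.0]
ee_rot: [0.083, -0.702, 0.083, 0.702]
force: [0.3, -0.3, 0.0]
grip_width: 0.0
```

Request:
carry_out([
  {"x": 0, "y": 0, "z": 0, "ax": 0, "ay": 0, "az": -0.18, "hand": -1},
  {"x": 0, "y": 0, "z": 0, "ax": 0, "ay": 0, "az": -0.2, "hand": -1},
  {"x": 0, "y": 0, "z": 0, "ax": 0, "ay": 0, "az": -0.2, "hand": -1},
])

```text
time_s: 1.82
eef_pos: [625.0, 190.0, 231.1]
ee_rot: [0.15, -0.691, 0.15, 0.691]
force: [-0.3, -0.1, 0.6]
grip_width: 0.001
```

Request:
carry_out([
  {"x": 0, "y": 0, "z": -0.03, "ax": 0.06, "ay": 0.13, "az": 0, "hand": -1},
  {"x": 0, "y": 0, "z": -0.06, "ax": 0.12, "ay": 0.26, "az": 0, "hand": -1},
  {"x": 0, "y": 0, "z": -0.1, "ax": 0.18, "ay": 0.39, "az": 0, "hand": -1},
  {"x": 0, "y": 0, "z": -0.11, "ax": 0.18, "ay": 0.39, "az": 0, "hand": -1},
  {"x": 0, "y": 0, "z": -0.11, "ax": 0.18, "ay": 0.39, "az": 0, "hand": -1},
])

```text
time_s: 2.45
eef_pos: [625.1, 190.4, 122.2]
ee_rot: [0.179, -0.529, 0.114, 0.821]
force: [-0.4, -0.7, 0.8]
grip_width: 0.003
```

```bash
cat > look.py <<'E'
from h import *
from rig import viewer,ctrl
import pickle,sys
n=sys.argv[1]
c=viewer.camera_info("wrist"); im=viewer.capture("wrist"); pickle.dump(c,open(n+".pkl","wb"))
cv2.imwrite(f"pics/{n}.png",im)
s=ctrl.sense(); print(s["time_s"],s["eef_pos"],s["joints"].round(3),s["force"].round(1),s["grip_width"])
q=[486.8,115.4,-.4317]
P=proj(c,m2w(q,[(45,125,78.5),(36,111,100),(36,153,100),(45,128,57)]),1);print(P, -c["R"].T@c["t"])
u,v=P[0].astype(int); u0=min(480,max(0,u-80));v0=min(360,max(0,v-40))
print("crop",u0,v0)
cv2.imwrite(f"pics/{n}c.png",cv2.resize(im[v0:v0+120,u0:u0+160],None,fx=5,fy=5,interpolation=cv2.INTER_CUBIC))
E
python3 look.py v1
```

```text
2.5 [625.32337576 190.57718401 123.6861097 ] [0.041 0.902 0.869 0.193 1.75  2.037] [-0.6 -0.1  0.4] -0.0012547530364585384
[[318.51712808 302.76768234]
 [342.22107789 340.39741265]
 [270.99642564 339.76991853]
 [313.81820927 276.87629118]] [740.71571976 137.9231074  220.72935832]
crop 238 262
```

View pics/v1c.png

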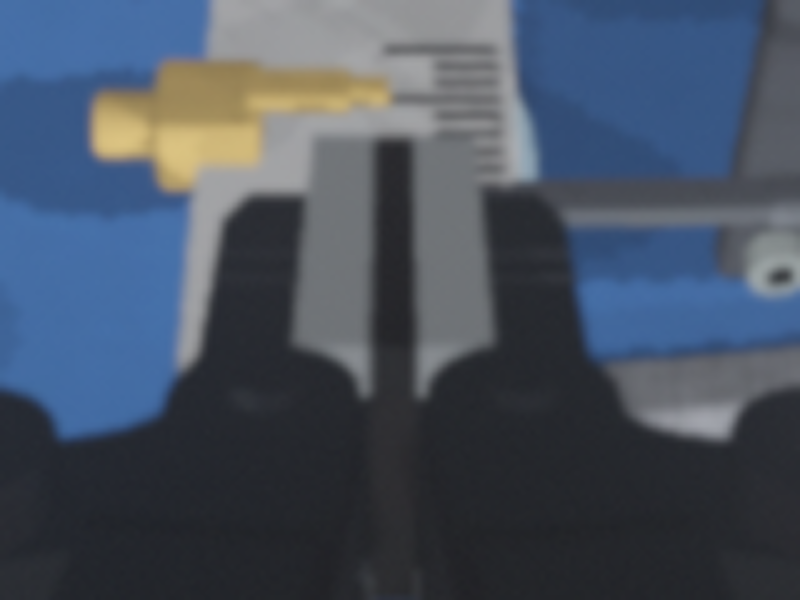

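Picture 6 of 12 shows the index tip at about (316,279). The fingers hide the pointer tip, so I'm shifting sideways toward mount -y.

Request:
carry_out([
  {"x": -0.01, "y": -0.02, "z": 0, "ax": 0, "ay": 0, "az": 0, "hand": -1},
  {"x": -0.019, "y": -0.041, "z": 0, "ax": 0, "ay": 0, "az": 0, "hand": -1},
  {"x": -0.019, "y": -0.041, "z": 0, "ax": 0, "ay": 0, "az": 0, "hand": -1},
  {"x": -0.019, "y": -0.041, "z": 0, "ax": 0, "ay": 0, "az": 0, "hand": -1},
])

```text
time_s: 3.0
eef_pos: [606.5, 149.9, 123.0]
ee_rot: [0.18, -0.529, 0.114, 0.821]
force: [0.1, 0.2, -0.3]
grip_width: -0.002
```

```bash
python3 look.py v2
```

```text
3.05 [606.34907465 149.99499538 122.45176256] [-0.015  0.839  0.992  0.171  1.703  1.972] [-0.2  0.1 -0.1] -0.001435376223561504
[[246.19830866 300.74978018]
 [266.97818769 338.5975422 ]
 [199.30835285 335.59798168]
 [246.04266692 275.28922263]] [722.05321848  97.37286613 221.51053613]
crop 166 260
```

View pics/v2c.png

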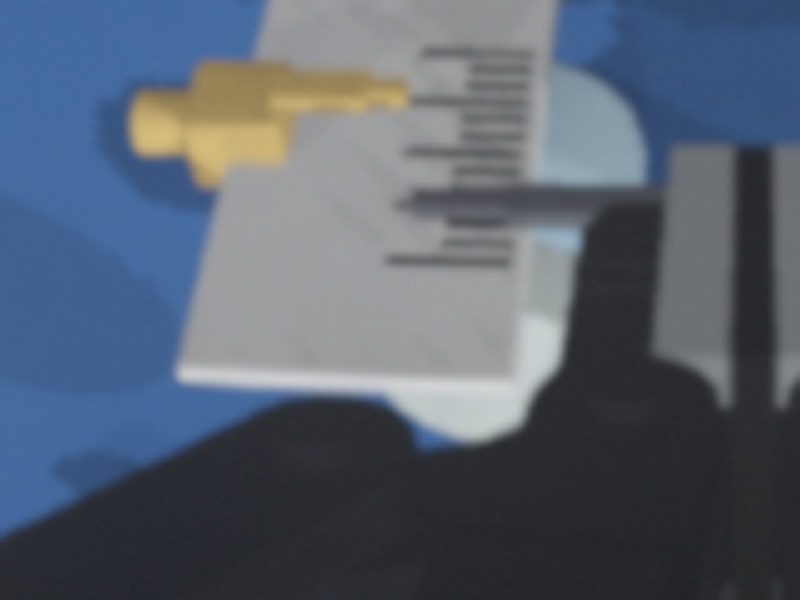

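Run:
```python
from h import *
import pickle
q=[486.8,115.4,-.4317]
for n,o,p in (("v1",None,(315.6,280.4)),("v2",(245.6,300.8),(247.6,278.8))):
    c=pickle.load(open(n+".pkl","rb"))
    for y in (128,):
        zs=np.arange(45,82,.5); P=proj(c,m2w(q,[(45,y,z) for z in zs]),1)
        print(n,"idx z",np.interp(-p[1],-P[::-1,1],zs[::-1]) if P[0,1]>P[-1,1] else np.interp(p[1],P[:,1],zs), "px/mm",(P[-1,1]-P[0,1])/36.5)
    if o:
        zs=np.arange(70,90,.5);P=proj(c,m2w(q,[(45,125,z) for z in zs]),1);print("ptr z",np.interp(o[1],P[:,1],zs),"dx/du",proj(c,m2w(q,[(44,125,78.5),(46,125,78.5),(45,126,78.5)]),1))
```

```text
v1 idx z 60.0860370615252 px/mm 1.174335331182449
v2 idx z 60.135077067900134 px/mm 1.1507026515287553
ptr z 78.54007076915589 dx/du [[246.41557608 301.77204545]
 [245.98002115 299.72065312]
 [244.61151275 300.70866977]]
```

Picture 7: pointer tip at (245.6,300.7), matching the model to 0.1 mm. The index tip is at (247.6,278.8), about z 60.1, so the pointer has to sink about 18.4 mm. Next I go upright above the press point.

Request:
carry_out([
  {"x": -0.015, "y": -0.003, "z": 0.005, "ax": -0.06, "ay": -0.13, "az": 0, "hand": -1},
  {"x": -0.03, "y": -0.006, "z": 0.005, "ax": -0.12, "ay": -0.26, "az": 0, "hand": -1},
  {"x": -0.045, "y": -0.008, "z": 0, "ax": -0.18, "ay": -0.39, "az": 0, "hand": -1},
  {"x": -0.059, "y": -0.01, "z": -0.01, "ax": -0.18, "ay": -0.39, "az": 0, "hand": -1},
  {"x": -0.059, "y": -0.01, "z": -0.019, "ax": -0.18, "ay": -0.39, "az": 0, "hand": -1},
])

```text
time_s: 3.68
eef_pos: [546.9, 139.8, 102.6]
ee_rot: [-0.15, 0.691, -0.15, -0.691]
force: [-0.0, -1.0, 0.2]
grip_width: 0.0
```

Request:
carry_out([
  {"x": 0, "y": 0, "z": -0.003, "ax": 0, "ay": 0, "az": 0, "hand": -1},
  {"x": 0, "y": 0, "z": -0.006, "ax": 0, "ay": 0, "az": 0, "hand": -1},
  {"x": 0, "y": 0, "z": -0.008, "ax": 0, "ay": 0, "az": 0, "hand": -1},
  {"x": 0, "y": 0, "z": -0.009, "ax": 0, "ay": 0, "az": 0, "hand": -1},
  {"x": 0, "y": 0, "z": -0.009, "ax": 0, "ay": 0, "az": 0, "hand": -1},
])

```text
time_s: 4.3
eef_pos: [547.1, 139.0, 93.3]
ee_rot: [-0.151, 0.691, -0.151, -0.691]
force: [-0.0, -0.7, -0.2]
grip_width: 0.004
```

```bash
python3 look.py v3
python3 - <<'E'
from h import *
from rig import viewer
im=cv2.imread("pics/v3.png")
s=viewer.capture("scene"); cv2.imwrite("pics/s3.png",s)
a=cv2.resize(cv2.imread("pics/v3c.png"),(400,300)); b=cv2.resize(s[225:345,320:420],(480,576),interpolation=cv2.INTER_CUBIC)
w=cv2.resize(im,(320,240)); o=np.zeros((580,800,3),np.uint8); o[:576,320:800]=b; o[:240,:320]=w
cv2.imwrite("pics/m3.png",o)
E
```

```text
4.35 [547.09078649 138.96631732  93.38125106] [0.041 0.539 1.546 0.    1.057 2.041] [-0.3 -0.4  0.3] -0.0002606201056120824
[[159.01783004 291.12999804]
 [172.73596669 330.4218598 ]
 [ 95.62447621 323.58213938]
 [168.75301246 274.71824571]] [615.16605477 108.35828995 235.23694547]
crop 79 251
```

View pics/m3.png

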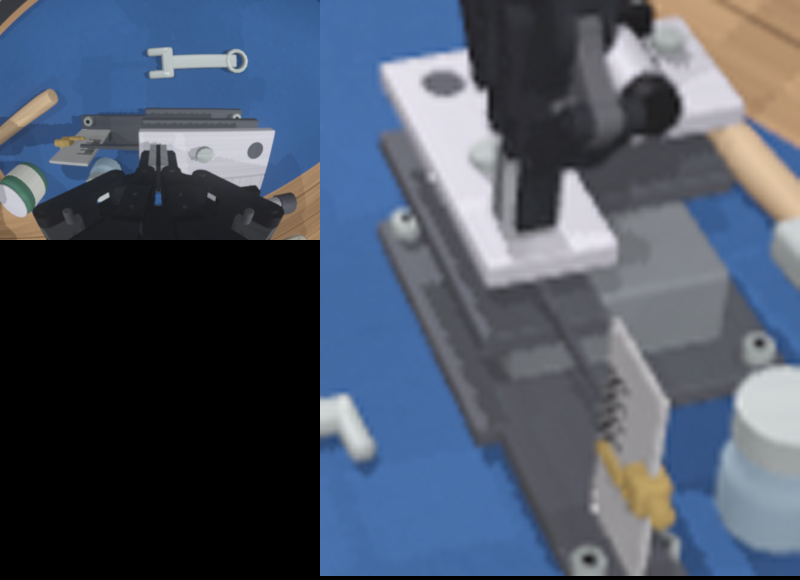

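Picture 8: the shut fingers stand over the bare corner, clear of the screw head and laser. Pressing slowly now.

Request:
carry_out([
  {"x": 0, "y": 0, "z": -0.001, "ax": 0, "ay": 0, "az": 0, "hand": -1},
  {"x": 0, "y": 0, "z": -0.002, "ax": 0, "ay": 0, "az": 0, "hand": -1},
  {"x": 0, "y": 0, "z": -0.003, "ax": 0, "ay": 0, "az": 0, "hand": -1},
  {"x": 0, "y": 0, "z": -0.004, "ax": 0, "ay": 0, "az": 0, "hand": -1},
  {"x": 0, "y": 0, "z": -0.005, "ax": 0, "ay": 0, "az": 0, "hand": -1},
])

```text
time_s: 5.03
eef_pos: [547.2, 139.3, 88.7]
ee_rot: [-0.151, 0.691, -0.15, -0.691]
force: [-1.6, 1.5, 5.4]
grip_width: -0.001
```

Request:
carry_out([
  {"x": 0, "y": 0, "z": -0.001, "ax": 0, "ay": 0, "az": 0, "hand": -1},
  {"x": 0, "y": 0, "z": -0.002, "ax": 0, "ay": 0, "az": 0, "hand": -1},
  {"x": 0, "y": 0, "z": -0.003, "ax": 0, "ay": 0, "az": 0, "hand": -1},
  {"x": 0, "y": 0, "z": -0.004, "ax": 0, "ay": 0, "az": 0, "hand": -1},
  {"x": 0, "y": 0, "z": -0.004, "ax": 0, "ay": 0, "az": 0, "hand": -1},
])

```text
time_s: 5.65
eef_pos: [547.5, 139.8, 85.0]
ee_rot: [-0.151, 0.691, -0.15, -0.69]
force: [-0.1, 4.1, 8.4]
grip_width: -0.002
```

```bash
python3 look.py v4
python3 - <<'E'
from h import *
im=[cv2.resize(cv2.imread(f"pics/{n}.png")[y:y+60,125:205],(800,600),interpolation=cv2.INTER_CUBIC) for n,y in (("v3",250),("v4",250))]
cv2.imwrite("pics/m4.png",np.hstack([cv2.resize(i,(400,300),interpolation=cv2.INTER_AREA) for i in im]))
E
```

```text
5.7 [547.46963501 139.7727493   85.06286777] [4.200e-02 5.500e-01 1.552e+00 2.000e-03 1.037e+00 2.041e+00] [-0.7  4.4  7.1] -0.0020129993314257962
[[154.4335092  298.2334585 ]
 [168.32209489 340.02578914]
 [ 88.87889533 331.90580406]
 [164.96290224 280.56578941]] [615.29629451 108.97579299 227.03742405]
crop 74 258
```

View pics/m4.png

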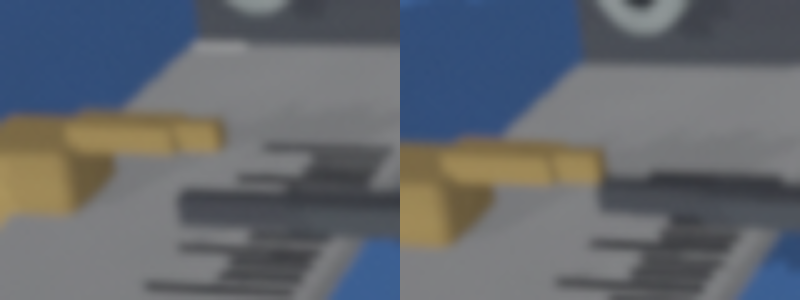

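```bash
cat > th.py <<'E'
from h import *
import pickle
q=[486.8,115.4,-.4317]
def tip(t): return (45,-45+170*np.cos(t)+6.5*np.sin(t),72-170*np.sin(t)+6.5*np.cos(t))
def zidx(n,v):
    c=pickle.load(open(n+".pkl","rb")); zs=np.arange(50,75,.1); return np.interp(v,proj(c,m2w(q,[(45,128,z) for z in zs]),1)[:,1],zs)
def th(n,v):
    c=pickle.load(open(n+".pkl","rb")); ts=np.arange(-.02,.2,.001)[::-1]; 
    t=np.interp(v,proj(c,m2w(q,[tip(t) for t in ts]),1)[:,1],ts); return t,tip(t)
E
python3 - <<'E'
from th import *
print(zidx("v3",276.8),zidx("v4",283.4),th("v3",291.3),th("v4",289))
c=pickle.load(open("v4.pkl","rb"))
for t in (.07,.08,.09,.1,.11): print(t,tip(t)[2],proj(c,m2w(q,[tip(t),(45,128,tip(t)[2])]),1).round(1))
E
```

```text
60.0045838173508 60.802129356836225 (np.float64(-0.0011970885852228043), (45, np.float64(124.99209711927715), np.float64(78.70350035356542))) (np.float64(0.06364083790431613), (45, np.float64(125.0692391644466), np.float64(67.67520057964887)))
0.07 66.59379745426575 [[163.4 288.1]
 [158.1 287.9]]
0.08 64.89371311620766 [[164.7 286.8]
 [159.4 286.6]]
0.09 63.194339400916085 [[166.  285.5]
 [160.6 285.2]]
0.1 61.49584624434638 [[167.4 284.1]
 [161.8 283.9]]
0.11 59.798403494398805 [[168.7 282.9]
 [163.  282.6]]
```

Picture 9: pointer end centre at v≈289 and index end at v≈283.4, so the tilt is about 0.066 rad with 6–7 mm of pointer travel left. I go down 2.5 mm more at the finger and look again.

Request:
carry_out([
  {"x": 0, "y": 0, "z": -0.0008, "ax": 0, "ay": 0, "az": 0, "hand": -1},
  {"x": 0, "y": 0, "z": -0.0016, "ax": 0, "ay": 0, "az": 0, "hand": -1},
  {"x": 0, "y": 0, "z": -0.0025, "ax": 0, "ay": 0, "az": 0, "hand": -1},
  {"x": 0, "y": 0, "z": -0.0025, "ax": 0, "ay": 0, "az": 0, "hand": -1},
])

```text
time_s: 6.2
eef_pos: [547.6, 140.0, 82.7]
ee_rot: [-0.151, 0.692, -0.15, -0.69]
force: [-0.5, 5.6, 8.1]
grip_width: 0.001
```

```bash
python3 look.py v5
python3 - <<'E'
from h import *
o=cv2.resize(cv2.imread("pics/v5.png")[255:310,125:205],(800,550),interpolation=cv2.INTER_CUBIC)
cv2.imwrite("pics/m5.png",o)
E
```

```text
6.25 [547.59199038 139.98716903  82.73667861] [4.200e-02 5.530e-01 1.554e+00 2.000e-03 1.032e+00 2.041e+00] [-1.6  6.2  9.2] 0.002039134331396868
[[153.0889702  300.36717662]
 [167.0281     342.90572773]
 [ 86.92035187 334.38889886]
 [163.85294624 282.31954967]] [615.35360112 109.13912649 224.73503429]
crop 73 260
```

View pics/m5.png

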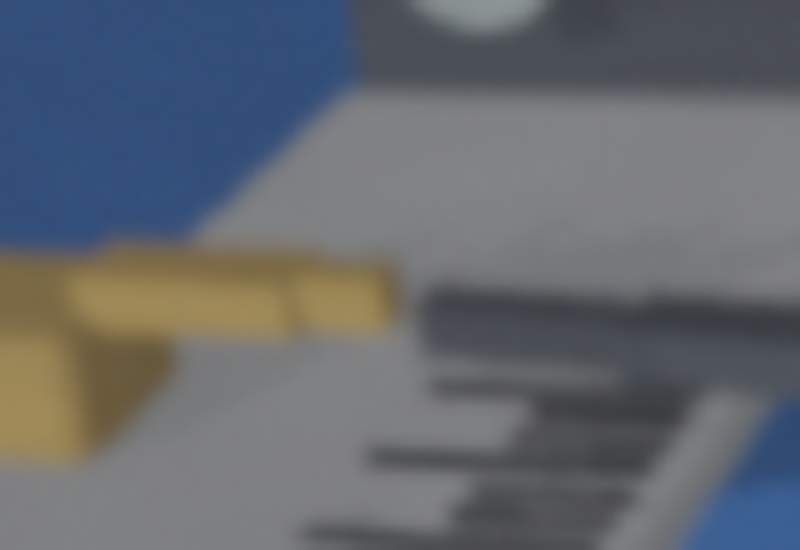

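Run:
```python
from th import *
print(zidx("v5",285.0),th("v5",287.2))
c=pickle.load(open("v5.pkl","rb"))
for t in (.085,.09,.095,.1,.105,.11): print(t,tip(t)[2],proj(c,m2w(q,[tip(t)]),1).round(1))
print(proj(c,m2w(q,[(45,128,60.2)]),1))
```

```text
60.5284392066746 (np.float64(0.09083811059070541), (45, np.float64(124.88873539525633), np.float64(63.05195072652298)))
0.085 64.04392680785416 [[164.2 288. ]]
0.09 63.194339400916085 [[164.9 287.3]]
0.095 62.34497213503436 [[165.6 286.6]]
0.1 61.49584624434638 [[166.3 286. ]]
0.105 60.64698295695521 [[166.9 285.3]]
0.11 59.798403494398805 [[167.6 284.7]]
[[161.59973679 284.74695451]]
```

Picture 10: pointer end centre at (167,287.2) and index end at (164.3,285.0), so about 2.5–2.8 mm of pointer travel is left. I go 1.4 mm further down at the finger.

Request:
carry_out([
  {"x": 0, "y": 0, "z": -0.0005, "ax": 0, "ay": 0, "az": 0, "hand": -1},
  {"x": 0, "y": 0, "z": -0.001, "ax": 0, "ay": 0, "az": 0, "hand": -1},
  {"x": 0, "y": 0, "z": -0.0014, "ax": 0, "ay": 0, "az": 0, "hand": -1},
  {"x": 0, "y": 0, "z": -0.0014, "ax": 0, "ay": 0, "az": 0, "hand": -1},
])

```text
time_s: 6.75
eef_pos: [547.7, 140.1, 81.4]
ee_rot: [-0.151, 0.692, -0.15, -0.69]
force: [-0.7, 6.7, 9.5]
grip_width: -0.001
```

```bash
python3 look.py v6
python3 - <<'E'
from h import *
from rig import viewer
o=cv2.resize(cv2.imread("pics/v6.png")[265:305,130:210],(800,400),interpolation=cv2.INTER_CUBIC)
s=viewer.capture("scene"); cv2.imwrite("pics/s6.png",s)
b=[cv2.resize(x[285:335,355:405],(200,200),interpolation=cv2.INTER_CUBIC) for x in (s,cv2.imread("pics/s3.png"))]
o2=np.zeros((600,800,3),np.uint8);o2[:400]=o;o2[400:,:200]=b[0];o2[400:,200:400]=b[1]
cv2.imwrite("pics/m6.png",o2)
E
```

```text
6.8 [547.64826652 140.1051432   81.4292616 ] [4.200e-02 5.550e-01 1.555e+00 2.000e-03 1.029e+00 2.041e+00] [-0.5  7.1  8.2] 0.00104076028319695
[[152.28749521 301.5689291 ]
 [166.25166356 344.52911018]
 [ 85.77908714 335.78481509]
 [163.18627736 283.30607785]] [615.3796229  109.21738155 223.45745663]
crop 72 261
```

View pics/m6.png

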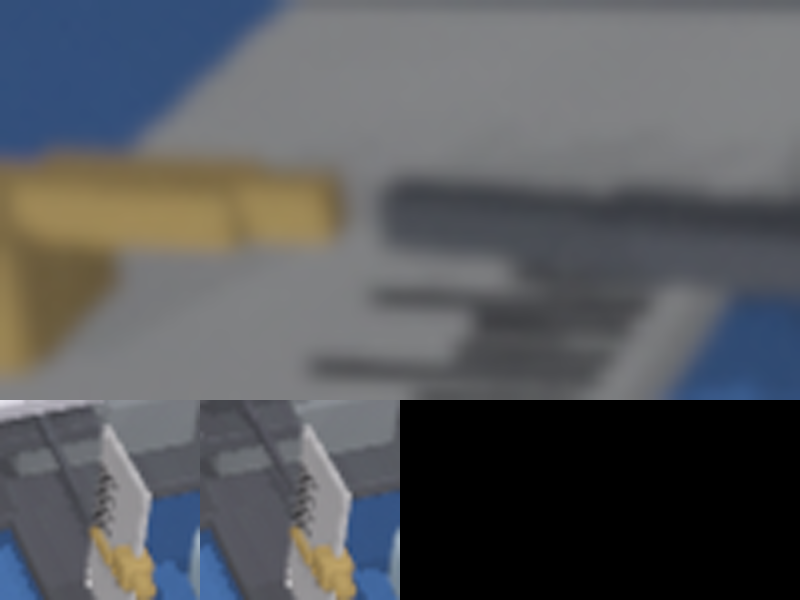

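Picture 11: index end centre at (164,285.8) and pointer end centre at (168.8,286.4). The pointer is level within about 0.4 mm and still just above the index. I nudge down 0.1 mm and hold for 1.5 s or more.

Request:
carry_out([
  {"x": 0, "y": 0, "z": -0.0001, "ax": 0, "ay": 0, "az": 0, "hand": -1},
  {"x": 0, "y": 0, "z": -0.0001, "ax": 0, "ay": 0, "az": 0, "hand": -1},
  {"x": 0, "y": 0, "z": -0.0001, "ax": 0, "ay": 0, "az": 0, "hand": -1},
  {"x": 0, "y": 0, "z": -0.0001, "ax": 0, "ay": 0, "az": 0, "hand": -1},
  {"x": 0, "y": 0, "z": -0.0001, "ax": 0, "ay": 0, "az": 0, "hand": -1},
])

```text
time_s: 7.48
eef_pos: [547.7, 140.1, 81.4]
ee_rot: [-0.151, 0.692, -0.15, -0.69]
force: [-1.0, 6.2, 8.5]
grip_width: 0.003
```

Request:
carry_out([
  {"x": 0, "y": 0, "z": 0, "ax": 0, "ay": 0, "az": 0, "hand": -1},
  {"x": 0, "y": 0, "z": 0, "ax": 0, "ay": 0, "az": 0, "hand": -1},
  {"x": 0, "y": 0, "z": 0, "ax": 0, "ay": 0, "az": 0, "hand": -1},
  {"x": 0, "y": 0, "z": 0, "ax": 0, "ay": 0, "az": 0, "hand": -1},
  {"x": 0, "y": 0, "z": 0, "ax": 0, "ay": 0, "az": 0, "hand": -1},
])

```text
time_s: 8.1
eef_pos: [547.7, 140.1, 81.4]
ee_rot: [-0.151, 0.692, -0.15, -0.69]
force: [-0.5, 6.6, 9.1]
grip_width: 0.001
```

Request:
carry_out([
  {"x": 0, "y": 0, "z": 0, "ax": 0, "ay": 0, "az": 0, "hand": -1},
  {"x": 0, "y": 0, "z": 0, "ax": 0, "ay": 0, "az": 0, "hand": -1},
  {"x": 0, "y": 0, "z": 0, "ax": 0, "ay": 0, "az": 0, "hand": -1},
  {"x": 0, "y": 0, "z": 0, "ax": 0, "ay": 0, "az": 0, "hand": -1},
  {"x": 0, "y": 0, "z": 0, "ax": 0, "ay": 0, "az": 0, "hand": -1},
])

```text
time_s: 8.72
eef_pos: [547.6, 140.1, 81.3]
ee_rot: [-0.151, 0.692, -0.15, -0.69]
force: [-0.9, 7.1, 8.2]
grip_width: 0.003
```

Request:
carry_out([
  {"x": 0, "y": 0, "z": 0.0005, "ax": 0, "ay": 0, "az": 0, "hand": -1},
  {"x": 0, "y": 0, "z": 0.001, "ax": 0, "ay": 0, "az": 0, "hand": -1},
  {"x": 0, "y": 0, "z": 0.0015, "ax": 0, "ay": 0, "az": 0, "hand": -1},
  {"x": 0, "y": 0, "z": 0.002, "ax": 0, "ay": 0, "az": 0, "hand": -1},
  {"x": 0, "y": 0, "z": 0.0025, "ax": 0, "ay": 0, "az": 0, "hand": -1},
])

```text
time_s: 9.35
eef_pos: [547.5, 139.9, 83.7]
ee_rot: [-0.151, 0.691, -0.15, -0.69]
force: [-0.1, 5.6, 7.2]
grip_width: -0.002
```

Request:
carry_out([
  {"x": 0, "y": 0, "z": 0.0005, "ax": 0, "ay": 0, "az": 0, "hand": -1},
  {"x": 0, "y": 0, "z": 0.001, "ax": 0, "ay": 0, "az": 0, "hand": -1},
  {"x": 0, "y": 0, "z": 0.0015, "ax": 0, "ay": 0, "az": 0, "hand": -1},
  {"x": 0, "y": 0, "z": 0.002, "ax": 0, "ay": 0, "az": 0, "hand": -1},
  {"x": 0, "y": 0, "z": 0.0025, "ax": 0, "ay": 0, "az": 0, "hand": -1},
])

```text
time_s: 9.98
eef_pos: [547.4, 139.6, 86.0]
ee_rot: [-0.151, 0.691, -0.15, -0.69]
force: [-1.0, 3.2, 7.2]
grip_width: 0.001
```

Request:
carry_out([
  {"x": 0, "y": 0, "z": 0.0005, "ax": 0, "ay": 0, "az": 0, "hand": -1},
  {"x": 0, "y": 0, "z": 0.001, "ax": 0, "ay": 0, "az": 0, "hand": -1},
  {"x": 0, "y": 0, "z": 0.0015, "ax": 0, "ay": 0, "az": 0, "hand": -1},
  {"x": 0, "y": 0, "z": 0.002, "ax": 0, "ay": 0, "az": 0, "hand": -1},
  {"x": 0, "y": 0, "z": 0.0025, "ax": 0, "ay": 0, "az": 0, "hand": -1},
])

```text
time_s: 10.6
eef_pos: [547.2, 139.4, 88.3]
ee_rot: [-0.151, 0.691, -0.15, -0.691]
force: [-2.0, 2.6, 6.2]
grip_width: -0.001
```

Request:
carry_out([
  {"x": 0, "y": 0, "z": 0.0005, "ax": 0, "ay": 0, "az": 0, "hand": -1},
  {"x": 0, "y": 0, "z": 0.001, "ax": 0, "ay": 0, "az": 0, "hand": -1},
  {"x": 0, "y": 0, "z": 0.0015, "ax": 0, "ay": 0, "az": 0, "hand": -1},
  {"x": 0, "y": 0, "z": 0.002, "ax": 0, "ay": 0, "az": 0, "hand": -1},
  {"x": 0, "y": 0, "z": 0.0025, "ax": 0, "ay": 0, "az": 0, "hand": -1},
])

```text
time_s: 11.22
eef_pos: [547.1, 139.0, 90.5]
ee_rot: [-0.151, 0.691, -0.151, -0.691]
force: [-1.7, 0.7, 5.4]
grip_width: -0.001
```

Request:
carry_out([
  {"x": 0, "y": 0, "z": 0.0005, "ax": 0, "ay": 0, "az": 0, "hand": -1},
  {"x": 0, "y": 0, "z": 0.001, "ax": 0, "ay": 0, "az": 0, "hand": -1},
  {"x": 0, "y": 0, "z": 0.0015, "ax": 0, "ay": 0, "az": 0, "hand": -1},
  {"x": 0, "y": 0, "z": 0.002, "ax": 0, "ay": 0, "az": 0, "hand": -1},
  {"x": 0, "y": 0, "z": 0.0025, "ax": 0, "ay": 0, "az": 0, "hand": -1},
])

```text
time_s: 11.85
eef_pos: [546.9, 138.9, 92.6]
ee_rot: [0.151, -0.691, 0.151, 0.691]
force: [-0.5, -0.3, -0.0]
grip_width: -0.0
```

The force went smoothly to zero as the plate came home. Moving straight up and clear, then a last look.

Request:
carry_out([
  {"x": 0, "y": 0, "z": 0.01, "ax": 0, "ay": 0, "az": 0, "hand": -1},
  {"x": 0, "y": 0, "z": 0.04, "ax": 0, "ay": 0, "az": 0, "hand": -1},
  {"x": 0, "y": 0, "z": 0.08, "ax": 0, "ay": 0, "az": 0, "hand": -1},
  {"x": 0, "y": 0, "z": 0.11, "ax": 0, "ay": 0, "az": 0, "hand": -1},
  {"x": 0, "y": 0, "z": 0.12, "ax": 0, "ay": 0, "az": 0, "hand": -1},
])

```text
time_s: 12.48
eef_pos: [547.5, 139.1, 215.0]
ee_rot: [-0.151, 0.692, -0.15, -0.69]
force: [-0.7, -0.3, -0.4]
grip_width: -0.002
```

Request:
carry_out([
  {"x": 0, "y": 0, "z": 0, "ax": 0, "ay": 0, "az": 0, "hand": -1},
  {"x": 0, "y": 0, "z": 0, "ax": 0, "ay": 0, "az": 0, "hand": -1},
])

```text
time_s: 12.72
eef_pos: [546.5, 138.9, 211.5]
ee_rot: [0.15, -0.69, 0.151, 0.692]
force: [-0.0, 0.2, -0.2]
grip_width: -0.0
```

Run:
```python
from h import *
from rig import viewer,ctrl
s=viewer.capture("scene"); a=cv2.imread("pics/scene0.png")
x=cv2.resize(s[195:360,310:440],None,fx=3,fy=3,interpolation=cv2.INTER_CUBIC)
y=cv2.resize(a[195:360,310:440],None,fx=3,fy=3,interpolation=cv2.INTER_CUBIC)
cv2.imwrite("pics/end.png",np.hstack([y,x]))
d=cv2.absdiff(s,a).max(2); print("mean diff bench below",d[250:,:].mean(), (d[250:]>40).sum()); print(ctrl.sense()["time_s"],ctrl.sense()["force"])
```

```text
mean diff bench below 2.965584239130435 389
12.775 [ 1.12356489  0.63006125 -0.44030521]
```

View pics/end.png

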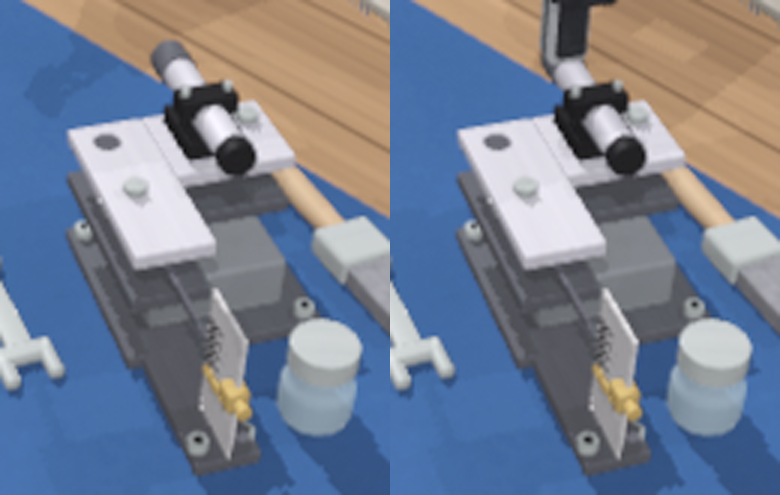

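Picture 12: before and after look the same. The plate is home, the pointer, clip and jar haven't moved, and the fingers are well above.

```bash
python3 -c "from rig import finish_job; print(finish_job())"
```

```text
the job is handed in; nothing more can be done
None
```

The spring check is done and handed in, at about 12.8 s of the 40 s allowed.

- **Press:** With the fingers shut, I pressed straight down on the bare corner in steps. The index tip measured about 18.4 mm below the pointer's rest height. The last picture before holding put the pointer about 0.4 mm above the index. I then commanded 0.1 mm more and held for about 1.8 s with the position steady within 0.1 mm.
- **Release:** The corner rose at about 4 mm/s under the fingers. The upward force fell smoothly from about 9 N to 0, with no snap. The fingers then went straight up to 120 mm above the plate.
- **Last checks:** The final scene picture shows the plate back home. The pointer, index clip, laser and jar look unmoved, and the wrist force is about zero.
- **Limits and disagreements:**
  - I did not take another picture after the final 0.1 mm nudge. The level reading is good to about ±0.7 mm, because the index height came out between 60.0 and 60.8 mm in different views.
  - A sideways force of about 7 N along the plate built up during the press and faded on release.
  - The other corner's tilt was not measured directly. I pressed in line with the ball, so it should have stayed put.
  - The before/after scene images still differed in 389 pixels. I did not trace these, and I only inspected the area around the mount at the end, not the rest of the bench.

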